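# Pack the slanted lens bin snugly

### The job

Pack the wide-angle lens (mount down) and the blue filter case into the slanted white bin, one behind the other along it, each standing square on the bin's floor; set them in, do not drop them. Then slide the orange divider down the bin against them, without pressing hard, until it stops and they are held with no slack. Leave the other things on the credenza where they are.

Things in the scene. Friction and masses are not known exactly. Their poses are not given: they have to be found in the camera images.
- lens: black wide-angle lens, a cylinder 64 mm in diameter and 100 mm tall standing on its narrower steel mount (54 mm across, lowest 6 mm; full diameter from 14 mm up), about 0.4 kg, red line near the top. Origin: centre of its underside; z points up along the lens. To be packed.
- filter_case: blue hard-shell filter case, a block 44 mm (its x) by 66 mm (its y) by 105 mm tall (its z), about 0.26 kg. Origin: centre of its underside. To be packed; it fits in the bin only with its 66 mm side across the bin's width.
- bin: fixed open white bin on a dark wooden stand, tilted 28 degrees, mouth leaning to the robot's right. Origin: centre of the inner floor, 62 mm above the credenza top; z: the floor's normal, out of the mouth; x: along the bin, up the slope, to the robot's left; y: across. Inside 150 mm (x, low end wall at -75) by 74 mm (y) by 55 mm deep; walls 5 mm thick.
- divider (a joint): slide of the orange divider along the bin, in m: at 0 its face towards the low end is at bin x = +51 mm (126 mm of the bin is free); it grows as the divider moves down the slope (bin -x). It stays where it is left; about 3 N moves it. The plate is 8 mm thick, 70 mm wide, and reaches 52 mm above the floor.
- divider_tab (a point): centre of the top edge of the divider's upright tab, 90 mm above the bin's inner floor; the tab is 50 mm wide (bin y), 8 mm thick (bin x) and rises 35 mm above the bin's rim, so it can be pushed from behind.
- adapter_ring: polished steel lens adapter ring lying flat, 66 mm outside, 10 mm high; leave alone. Origin: centre of its underside.
- loupe: tiny loupe standing upright, 38 mm across, 32 mm high; leave alone. Origin: centre of its underside.
- shoe_cover: red hot-shoe cover, 30 by 26 by 13 mm; leave alone. Origin: centre of its underside.
- camera: black camera body, 55 by 130 by 105 mm; leave alone. Origin: centre of its underside.
- cleaner: small bottle of lens cleaner, 40 mm across, 110 mm high; leave alone. Origin: centre of its underside.
Mind the look-alikes: they are no part of the job. What is shaped like the lens but green, pink or purple is not meant.

How it is judged (in metres and radians):
On the way, in this order (a step that is already met when the one before it is completed fails the run):
1. the lens and the filter case both stand in the bin, square on its floor and released (z of lens in the frame of bin between -0.005 and 0.006 m and x of lens in the frame of bin between -0.075 and 0.05 m and y of lens in the frame of bin between -0.02 and 0.02 m and angle between the z axis of each of lens, filter_case and the z axis of bin, either way round below 0.12 rad and z of filter_case in the frame of bin between -0.005 and 0.006 m and x of filter_case in the frame of bin between -0.075 and 0.05 m and y of filter_case in the frame of bin between -0.02 and 0.02 m and linear speed of each of lens, filter_case below 0.02 m/s and contact force between the fingers and lens below 0.1 N and contact force between the fingers and filter_case below 0.1 N), for 0.2 s.
2. the divider has been slid against them (z of lens in the frame of bin between -0.005 and 0.006 m and x of lens in the frame of bin between -0.075 and 0.05 m and y of lens in the frame of bin between -0.02 and 0.02 m and angle between the z axis of each of lens, filter_case and the z axis of bin, either way round below 0.12 rad and z of filter_case in the frame of bin between -0.005 and 0.006 m and x of filter_case in the frame of bin between -0.075 and 0.05 m and y of filter_case in the frame of bin between -0.02 and 0.02 m and value of joint divider above 0.013 m), for 0.2 s.
At the end, for the whole second after the job is handed in: Lens (mount down) and filter case both inside the bin with their undersides within 6 mm of its floor and their axes within 0.12 rad of the floor's normal, at rest; the divider slid until no more than about 5 mm of slack is left along the bin (joint above 0.013 m) (all of step 2 and linear speed of each of lens, filter_case below 0.02 m/s); the robot touches nothing.
It fails at once if a bystander was shifted by more than 30 mm (distance of any of adapter_ring, loupe, shoe_cover, camera, cleaner from where it was at the start of the episode above 0.03 m).
It fails at once if the lens or the filter case was dropped (fell freely faster than 0.7 m/s) ((linear speed of lens above 0.7 m/s and contact force between the fingers and lens below 0.1 N) or (linear speed of filter_case above 0.7 m/s and contact force between the fingers and filter_case below 0.1 N)).
It fails at once if the divider was pressed hard (over 45 N) against the packed things (contact force between divider and lens above 45 N or contact force between divider and filter_case above 45 N).
It also fails if it takes over 61 s, if anything falls off the work surface, if the arm or the gripper's body presses on something with over 40 N, if the wrist force passes 120 N, or if a joint passes its speed limit or range.

### The arm

A 6-joint arm with a two-finger parallel gripper is mounted at the origin on the work surface. World frame = base frame: x ahead of the robot, y to its left, z up, the work surface at z = 0. Lengths are in mm, angles in rad, forces in N, time in s.
With the tool pointing down it reaches from about 425 to 950 mm from the base axis. Payload 3.5 kg.
Tool frame: the origin (TCP) lies midway between the tips of the shut fingers; the grasp point (between the pads) lies 19 mm behind it (ctrl.grip_depth is the distance from the TCP to the grasp point, in mm); z points along the fingers, y is the line along which they close (so a half turn about z gives the same grasp; the last joint's range is limited). The gripper opens to 85 mm and grips with 20 to 120 N. Pads are 22 mm wide; open, the fingers measure 114 mm over their backs; the gripper's body (76 mm by 85 mm) begins 54 mm behind the grasp point. The pads swing forward as they close: fully open they stand 13 mm farther back than shut.
Start: joints at [1.171, 0.286, 1.577, -0, 1.279, -0.15], TCP at [166.83, 654.044, 231.325] pointing down, gripper open.
Joint ranges: [-2.77, 2.77], [-0.9, 2.22], [0.21, 2.48], [-1.53, 4.67], [0.24, 2.81], [-2.84, 2.84]. Speed limits (rad/s): [2.79, 2.79, 3.14, 3.14, 3.14, 3.14].

### API

Orientations are given as a unit quaternion [x, y, z, w].
In Python, from plant import ctrl gives the robot as it stands.
- The arm moves only by the tool send_rows, never from a script. Its argument "deltas" is text: rows parted by semicolons, each of 7 numbers parted by spaces: the shift along the world's x, y, z in m, then the turn, a rotation vector about the world's x, y, z in degrees, then the opening, from -1 (shut) to 1 (fully open). A call has 1 to 5 rows; each row shifts and turns the commanded pose from where the row before left it; what a row does not reach is not made up. A row lasts 1/10 s, in which the tool goes at most 50 mm and 8.59 degrees, less where a joint would pass 70% of its speed; a pose out of reach is approached as far as the arm can. A call is refused whole if a number of a shift passes 0.05 or a number of a turn 8.59, either way. A call with a gripper value outside its range is refused whole. The fingers move at their own pace and stop on an object; the grip force is fixed at half the most. Time passes only in rows, so rows that do not move let the fingers close. It gives the time, the measured TCP pose, the force, the opening and the grip force at its end, in the units of the state.
- ctrl.get_state(): the state, without advancing time (a new reading comes with each control period).
- ctrl.grab_frame(name): name is "scene" or "top" or "wrist"; returns the picture (420x560x3 uint8, blue, green, red); there is no depth.
- ctrl.calibration(name): a dict with "fov_y" (degrees; the focal length in pixels is half the picture's height over the tangent of half this angle, whatever the lens; pixels are square), "cx", "cy" (the principal point, pixels), "k1" (the pictures are not rectified: a ray, as slopes to the right and down, at radius r is drawn at 1 + k1 r^2 times it, then the intrinsics apply), "world_to_cam" (4x4, takes a point from world to camera coordinates). Camera axes: x right, y down, z forward; pixel columns grow to the right and rows downward; lengths in mm; the calibration is good to about 2 mm. A picture is of the moment at which its call begins: read the wrist's pose just before it. calibration takes no time and is no camera call; for the wrist camera it gives the pose at the moment of the call.
- ctrl.finish_job(): hands the job in; it is judged then, once.
Trained networks look in the newest picture that a camera, given by its name, has taken for a name from the list of things; names that differ only in an ending like _2 or _b are one class to them, and where a whole thing is asked for, a point or a joint stands for the part that bears it (a point fixed in the world has none). Each returns a list of dicts, best first, with "confidence" (0 to 1); they miss things now and then, are a little off and sometimes report something else, mostly with a low value. They report only what shows in the picture. A call takes as long as a camera call. They do not tell look-alikes from the thing itself.
- ctrl.recognise(name, camera): "extent" ([left, top, width, height] in pixels, round what is visible of it).
- ctrl.place_of(name, camera): "pixel" ([column, row] in pixels: a listed point, or the origin of a listed thing).
The state is a dict: "clock": time; "qpos": joint angles; "dq": joint speeds; "joint_efforts": joint torques, N m; "ee_pos": TCP position; "eef_rot": TCP orientation; "force": force on the tool from outside, world axes, zero at the start; "wrist_torque": the same for the moment, N m; "finger_gap": opening from 0.0 (shut) to 1.0 (fully open); "grip_force": force on a finger pad.
Only numpy, scipy, OpenCV 4.12 (cv2) and the standard library are available. Lean on these libraries where they do the work, as an engineer would, in place of code of your own. Each camera call takes 0.05 s, during which the arm holds its last target. There are 200 camera calls.

## Working session

There is one attempt and no reset: what is moved stays moved. The work goes in short steps, Python scripts to look and compute and a tool call to move; the robot and the scene stay as the last step left them, time stands still between calls to the robot, and variables do not carry over. Pictures are saved under pics/ and viewed, at most 10 in all, crops included, and the job is handed in when it is done.

Besides the shell and the picture viewer there is one more tool, called after "Call:" as name(argument=value, ...) on one line, values as JSON. send_rows: Moves the arm, as the interface text tells. Its arguments: {"type":"object","properties":{"deltas":{"type":"string"}},"required":["deltas"]}

```bash
mkdir -p pics; cat > h.py <<'E'
import numpy as np, cv2
from plant import ctrl
from scipy.spatial.transform import Rotation as R
def cam(n):
    c=ctrl.calibration(n); f=210/np.tan(np.radians(c["fov_y"])/2)
    return c,f,np.array(c["world_to_cam"])
def ray(n,px,cal=None):
    c,f,T=cal or cam(n)
    d=np.array([(px[0]-c["cx"])/f,(px[1]-c["cy"])/f]); u=d.copy()
    for _ in range(30): u=d/(1+c["k1"]*(u@u))
    o=-T[:3,:3].T@T[:3,3]; v=T[:3,:3].T@np.array([u[0],u[1],1]); return o,v/np.linalg.norm(v)
def onz(n,px,z,cal=None):
    o,v=ray(n,px,cal); return o+v*(z-o[2])/v[2]
def proj(n,p,cal=None):
    c,f,T=cal or cam(n); q=T[:3,:3]@np.array(p)+T[:3,3]; u=q[:2]/q[2]; u=u*(1+c["k1"]*(u@u))
    return np.array([c["cx"],c["cy"]])+f*u
E
python3 - <<'E'
from h import *
for n in("scene","top"):
    im=ctrl.grab_frame(n); cv2.imwrite(f"pics/{n}0.png",cv2.resize(im,(784,588)))
    c,f,T=cam(n); print(n,f,c["k1"],-T[:3,:3].T@T[:3,3],T[2,:3])
    for t in("lens","filter_case","bin","divider_tab","camera","cleaner"):
        print(t,[(np.round(r["pixel"]).tolist(),round(r["confidence"],2)) for r in ctrl.place_of(t,n)][:4])
print(ctrl.get_state()["eef_rot"],ctrl.get_state()["clock"])
E
```

```text
scene 416.73906291110063 0.021853699035086136 [1128.74582855 -457.26358333  832.80072092] [-0.55537468  0.47130101 -0.68515277]
lens [([160.0, 308.0], 0.74), ([132.0, 279.0], 0.71), ([113.0, 320.0], 0.7), ([140.0, 355.0], 0.58)]
filter_case [([215.0, 264.0], 0.93)]
bin [([311.0, 222.0], 0.71)]
divider_tab [([313.0, 195.0], 0.75)]
camera [([376.0, 174.0], 0.64), ([392.0, 221.0], 0.18)]
cleaner [([395.0, 218.0], 0.97), ([195.0, 356.0], 0.56), ([211.0, 262.0], 0.33)]
top 462.19851801300547 -0.021340188663438623 [ 381.53095424   10.68978509 1198.77522781] [ 0.12906364 -0.00784142 -0.99160531]
lens [([441.0, 201.0], 0.67), ([415.0, 267.0], 0.63), ([403.0, 226.0], 0.6)]
filter_case [([345.0, 232.0], 0.73)]
bin [([252.0, 193.0], 0.78)]
divider_tab [([248.0, 185.0], 0.75)]
camera [([120.0, 225.0], 0.98)]
cleaner [([169.0, 161.0], 0.88)]
[1.24555867e-01 9.92212596e-01 2.87795470e-05 1.24490327e-05] 0.7
```

View pics/top0.png

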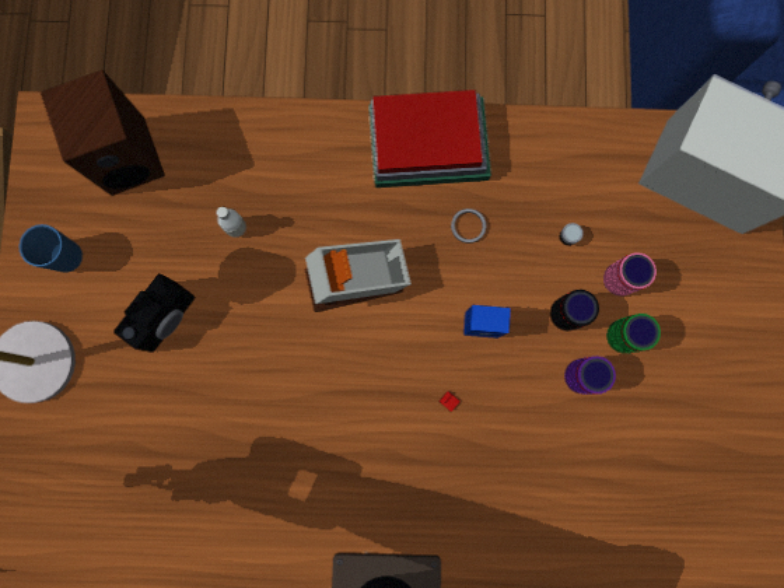

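View pics/scene0.png

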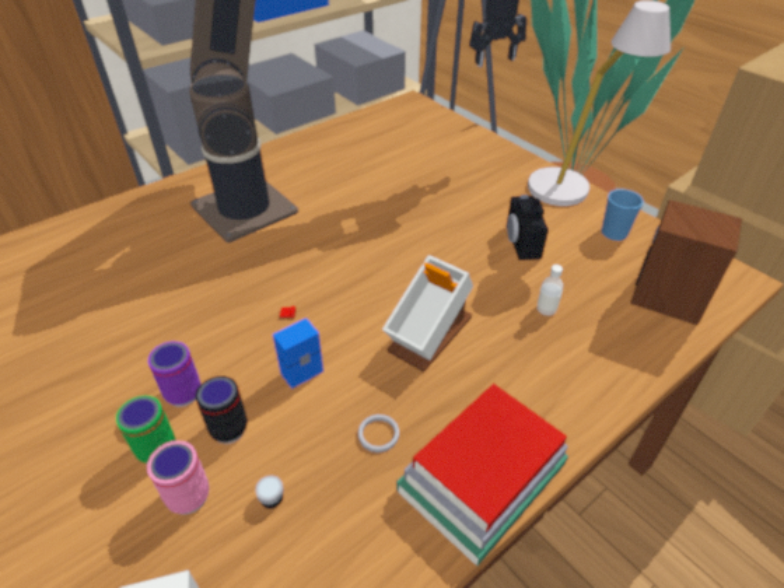

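```bash
cat > fit.py <<'E'
from h import *
from scipy.optimize import minimize
S=4
def render(n,hulls,cal):
    m=np.zeros((420*S,560*S),np.uint8)
    for P in hulls:
        q=np.array([proj(n,p,cal) for p in P]); h=cv2.convexHull(np.round((q+.5)*S-.5).astype(np.int32))
        cv2.fillConvexPoly(m,h,255)
    return m
def box(x0,x1,y0,y1,z0,z1): return np.array([[x,y,z] for x in(x0,x1) for y in(y0,y1) for z in(z0,z1)],float)
def pose(p): return R.from_euler('z',p[2]),np.array([p[0],p[1],0])
def case(p):
    r,t=pose(p); return [r.apply(box(-22,22,-33,33,0,105))+t]
a=np.linspace(0,2*np.pi,40)
def cyl(r,z): return np.c_[r*np.cos(a),r*np.sin(a),0*a+z]
def lens(p): return [np.r_[cyl(27,0),cyl(27,6),cyl(32,14),cyl(32,100)]+[p[0],p[1],0]]
def binrot(yaw):
    c,s=np.cos(np.radians(28)),np.sin(np.radians(28))
    return R.from_euler('z',yaw)*R.from_matrix(np.array([[0,-1,0],[c,0,-s],[s,0,c]]))
def bin_(p):
    r=binrot(p[2]); t=[p[0],p[1],62]
    return [r.apply(box(-80,80,-42,42,-5,55))+t, r.apply(box(51,59,-25,25,55,90))+t]
def fit(model,masks,p0,step):
    cals={n:cam(n) for n in masks}
    ms={n:cv2.resize(m,None,fx=S,fy=S,interpolation=cv2.INTER_LINEAR)>127 for n,m in masks.items()}
    def cost(p):
        e=0
        for n in ms:
            r=render(n,model(p),cals[n])>127; e+=1-(r&ms[n]).sum()/(r|ms[n]).sum()
        return e/len(ms)
    p0=np.array(p0,float)
    best=minimize(cost,p0,method='Nelder-Mead',options=dict(initial_simplex=np.vstack([p0]+[p0+np.eye(len(p0))[i]*step[i] for i in range(len(p0))]),xatol=.05,fatol=1e-4))
    return best.x,best.fun
def biggest(m,px):
    m=cv2.morphologyEx(m.astype(np.uint8)*255,cv2.MORPH_CLOSE,np.ones((5,5)))
    k,l,st,ce=cv2.connectedComponentsWithStats(m)
    d=[np.hypot(*(ce[i]-px)) if st[i,4]>100 else 1e9 for i in range(1,k)]; return (l==1+np.argmin(d)).astype(np.uint8)*255
E
cat > m1.py <<'E'
from fit import *
ims={n:ctrl.grab_frame(n) for n in("scene","top")}
cen=dict(case=dict(scene=(213,252),top=(348,229)),lens=dict(scene=(158,291),top=(411,221)),bin=dict(scene=(306,220),top=(256,194)))
mk={k:{} for k in cen}
for n,im in ims.items():
    b,g,r=[im[:,:,i].astype(int) for i in range(3)]; mx=im.max(2).astype(int); mn=im.min(2).astype(int)
    M=dict(case=(b>r+40)&(b>g+30), lens=(mx<110)&(r<b+8)&(g<b+15),
      bin=((mx-mn<40)&(mx>75))|((r>150)&(b<40)&(g>60)&(g<r*.55)))
    for k in M: mk[k][n]=biggest(M[k],np.array(cen[k][n]))
    cv2.imwrite(f"pics/mask_{n}.png",np.dstack([mk["case"][n],mk["lens"][n],mk["bin"][n]]))
for k,mod,st in(("case",case,(15,15,.3)),("lens",lens,(15,15)),("bin",bin_,(15,15,.2))):
    z={"case":50,"lens":50,"bin":80}[k]
    for ns in(("scene",),("top",),("scene","top")):
        p0=list(onz(ns[0],cen[k][ns[0]],z)[:2])+([0.0] if k!="lens" else [])
        x0=min((fit(mod,{n:mk[k][n] for n in ns},p0[:2]+([y] if k!="lens" else []),st) for y in((-.2,.2,1.4) if k=="case" else (-.15,.15))),key=lambda t:t[1])
        print(k,ns,np.round(x0[0],3),round(x0[1],3))
    if k=="lens": pass
print({n:{k:int((mk[k][n]>0).sum()) for k in mk} for n in ims})
E
python3 m1.py
```

```text
case ('scene',) [ 5.09823e+02 -1.64018e+02 -2.12000e-01] 0.068
case ('top',) [ 5.10611e+02 -1.67160e+02  2.00000e-03] 0.091
case ('scene', 'top') [ 510.455 -165.517    3.058] 0.09
lens ('scene',) [ 531.193 -320.851] 0.455
lens ('top',) [ 535.466 -322.193] 0.11
lens ('scene', 'top') [ 533.21  -321.839] 0.283
bin ('scene',) [5.8996e+02 7.5262e+01 2.5800e-01] 0.082
bin ('top',) [5.87912e+02 7.56290e+01 2.49000e-01] 0.194
bin ('scene', 'top') [5.89049e+02 7.55240e+01 2.58000e-01] 0.14
{'scene': {'case': 1211, 'lens': 734, 'bin': 2574}, 'top': {'case': 649, 'lens': 708, 'bin': 2192}}
```

```bash
python3 - <<'E'
from h import *
for p in((441,201),(415,267),(403,226)): print(onz("top",p,0).round())
for p in((455,194),(453,238),(427,267)): print("tops",onz("top",p,100).round())
c,f,T=cam("wrist"); s=ctrl.get_state(); r=R.from_quat(s["eef_rot"]); o=-T[:3,:3].T@T[:3,3]
print(f,c["fov_y"],r.inv().apply(o-s["ee_pos"]).round(1),r.inv().apply(T[:3,:3]).round(3),s["finger_gap"])
E
```

```text
[ 599. -424.    0.]
[ 423. -352.    0.]
[ 529. -322.    0.]
tops [ 599. -422.  100.]
tops [ 491. -415.  100.]
tops [ 420. -351.  100.]
324.964139077743 65.74312198472944 [  79.4   -0.2 -143.4] [[-0.001  1.    -0.001]
 [-0.951 -0.002 -0.311]
 [-0.311  0.     0.951]] 1.0008076853409318
```

Call:
send_rows(deltas="0.05 -0.05 0.02 0 0 -8 1; 0.05 -0.05 0.02 0 0 -8 1; 0.05 -0.05 0.02 0 0 -8 1; 0.05 -0.05 0.02 0 0 -8 1; 0.05 -0.05 0.02 0 0 -8 1")

```text
clock: 1.3
ee_pos: [337.9, 482.5, 300.1]
eef_rot: [0.459, 0.889, 0.0, 0.0]
force: [0.7, 0.4, -0.1]
finger_gap: 1.003
grip_force: 0.0
```

Call:
send_rows(deltas="0.03 -0.05 0.02 0 0 -8 1; 0.03 -0.05 0.02 0 0 -8 1; 0.03 -0.05 0 0 0 -5 1; 0.03 -0.05 0 0 0 0 1; 0 -0.05 0 0 0 0 1")

```text
clock: 1.8
ee_pos: [439.0, 265.1, 331.9]
eef_rot: [0.611, 0.791, 0.0, 0.001]
force: [0.4, -0.2, -0.4]
finger_gap: 0.999
grip_force: 0.0
```

Call:
send_rows(deltas="0 -0.05 0 0 0 0 1; 0 0 0 0 0 0 1; 0 0 0 0 0 0 1")

```text
clock: 2.1
ee_pos: [437.3, 216.1, 332.2]
eef_rot: [0.612, 0.791, 0.001, 0.0]
force: [-0.4, -0.3, 0.1]
finger_gap: 1.0
grip_force: 0.0
```

Call:
send_rows(deltas="0.05 -0.03 0 0 0 0 1; 0.05 -0.03 0 0 0 0 1; 0.04 -0.03 0 0 0 0 1; 0 0 0 0 0 0 1; 0 0 0 0 0 0 1")

```text
clock: 2.6
ee_pos: [563.3, 136.4, 330.9]
eef_rot: [0.611, 0.792, -0.0, -0.001]
force: [-0.3, 0.7, -0.4]
finger_gap: 1.003
grip_force: 0.0
```

```bash
cat > m2.py <<'E'
from fit import *
import sys
n="wrist"; print(ctrl.get_state()["ee_pos"])
im=ctrl.grab_frame(n); cv2.imwrite("pics/w1.png",im)
b,g,r=[im[:,:,i].astype(int) for i in range(3)]; mx=im.max(2).astype(int); mn=im.min(2).astype(int)
m=((mx-mn<40)&(mx>75))|((r>150)&(b<40)&(g>60)&(g<r*.55))
p0=[589,75.5,.258]; c=proj(n,[580,95,100])
mk=biggest(m,c); x=min((fit(bin_,{n:mk},p0,s) for s in((8,8,.1),(-8,8,-.1))),key=lambda t:t[1])
print(x)
cal=cam(n); rt=binrot(x[0][2]); t=np.array([x[0][0],x[0][1],62])
o=im.copy()
def line(P,col):
    q=np.array([proj(n,p,cal) for p in rt.apply(P)+t]); cv2.polylines(o,[np.round(q*8).astype(np.int32)],True,col,1,cv2.LINE_AA,3)
for h,w,z in((75,37,0),(75,37,55),(80,42,55)): line([[h,w,z],[h,-w,z],[-h,-w,z],[-h,w,z]],(0,0,255) if z else (0,255,0))
line([[51,-25,90],[51,25,90],[59,25,90],[59,-25,90]],(255,0,255))
cv2.imwrite("pics/w1o.png",cv2.resize(o,(784,588),interpolation=cv2.INTER_CUBIC))
E
python3 m2.py
```

```text
[563.28682736 136.44033559 330.9221766 ]
(array([5.88416570e+02, 7.58468795e+01, 2.56579917e-01]), np.float64(0.1795126728794444))
```

View pics/w1o.png

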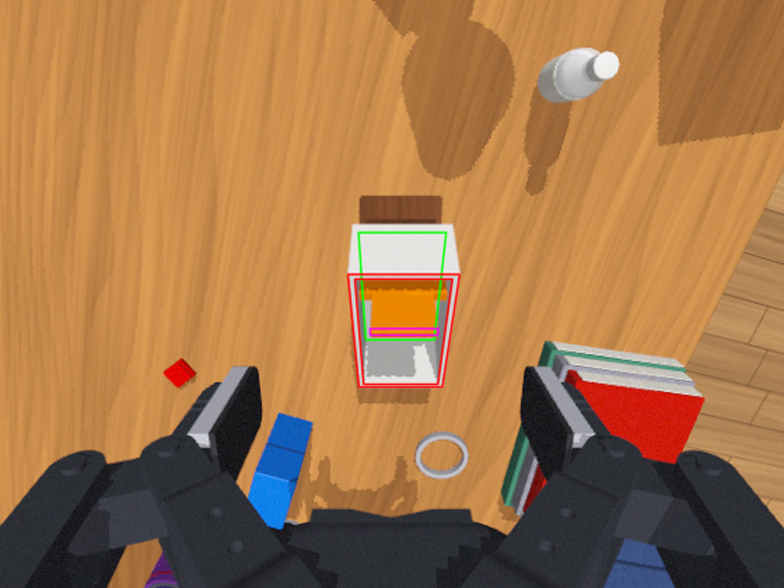

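Call:
send_rows(deltas="-0.015 -0.05 0 0 0 0 1; -0.015 -0.05 0 0 0 0 1; -0.015 -0.05 0 0 0 0 1; -0.015 -0.05 0 0 0 0 1; -0.008 -0.05 0 0 0 0 1")

```text
clock: 3.15
ee_pos: [496.2, -104.5, 332.7]
eef_rot: [0.609, 0.793, 0.0, 0.001]
force: [0.8, 0.1, -0.3]
finger_gap: 0.999
grip_force: 0.0
```

Call:
send_rows(deltas="0 -0.01 0 0 0 0 1; 0 0 0 0 0 0 1")

```text
clock: 3.35
ee_pos: [497.1, -115.1, 332.2]
eef_rot: [0.611, 0.791, 0.0, 0.0]
force: [0.6, 0.2, 0.0]
finger_gap: 0.996
grip_force: 0.0
```

```bash
cat > m3.py <<'E'
from fit import *
n="wrist"; s=ctrl.get_state(); print(s["ee_pos"],s["qpos"])
im=ctrl.grab_frame(n); o=im.copy(); cal=cam(n)
b,g,r=[im[:,:,i].astype(int) for i in range(3)]; mx=im.max(2).astype(int)
M=dict(case=(b>r+40)&(b>g+30), lens=(mx<110)&(r<b+8)&(g<b+15))
for k,mod,p0s,st,c in(("case",case,[(510,-165.5,-.1),(510,-165.5,.15)],(8,8,.2),(510,-165,50)),("lens",lens,[(533,-322)],(8,8),(533,-322,50))):
    px=proj(n,c,cal); print(k,px.round())
    mk=biggest(M[k],px); x=min((fit(mod,{n:mk},p,st) for p in p0s),key=lambda t:t[1]); print(k,x)
    for P in mod(x[0]):
        q=np.array([proj(n,p,cal) for p in P]); cv2.polylines(o,[cv2.convexHull(np.round(q).astype(np.int32))],True,(0,255,255),1)
    if k=="case":
        q=np.array([proj(n,p,cal) for p in mod(x[0])[0][[1,3,7,5]]]); cv2.polylines(o,[np.round(q).astype(np.int32)],True,(0,255,255),1)
    else:
        q=np.array([proj(n,p,cal) for p in cyl(32,100)+[*x[0],0]]); cv2.polylines(o,[np.round(q).astype(np.int32)],True,(0,255,255),1)
import sys; cv2.imwrite(f"pics/{sys.argv[1]}.png",cv2.resize(o,(784,588),interpolation=cv2.INTER_CUBIC))
E
python3 m3.py w2
```

```text
[ 497.14596859 -115.10088487  332.20632808] [-4.26843405e-01 -1.46268312e-01  1.85135227e+00  5.84854341e-04
  1.43582430e+00 -6.82203494e-01]
case [278. 196.]
case (array([ 5.11908798e+02, -1.63903327e+02, -3.04712282e-02]), np.float64(0.049500203753865324))
lens [267. 295.]
lens (array([ 536.23353958, -320.47379112]), np.float64(0.4451870736580996))
```

View pics/w2.png

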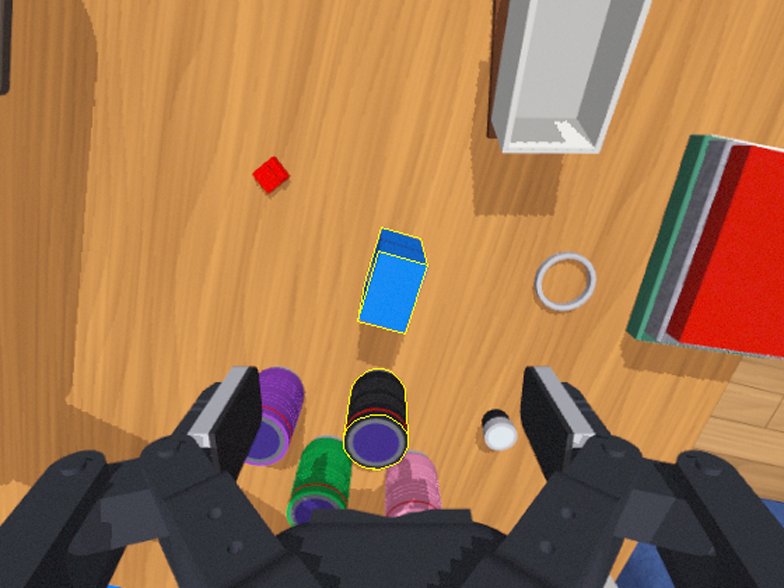

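Call:
send_rows(deltas="0.01 -0.05 0 0 0 0 1; 0.01 -0.05 0 0 0 0 1; 0.01 -0.05 0 0 0 0 1; 0.009 -0.05 -0.03 0 0 0 1; 0 -0.006 -0.05 0 0 0 1")

```text
clock: 3.9
ee_pos: [538.2, -314.0, 261.0]
eef_rot: [0.611, 0.792, -0.0, 0.006]
force: [1.1, -0.7, -0.2]
finger_gap: 0.997
grip_force: 0.0
```

Call:
send_rows(deltas="0 0 -0.05 0 0 0 1; 0 0 -0.05 0 0 0 1; 0 0 -0.01 0 0 0 1; 0 0 0 0 0 0 1; 0 0 0 0 0 0 1")

```text
clock: 4.4
ee_pos: [536.6, -310.7, 150.0]
eef_rot: [0.61, 0.792, 0.0, 0.002]
force: [0.4, 0.2, -0.2]
finger_gap: 0.999
grip_force: 0.0
```

Call:
send_rows(deltas="-0.001 -0.01 0 0 0 0 1; 0 0 -0.03 0 0 0 1; 0 0 -0.03 0 0 0 1; 0 0 -0.034 0 0 0 1; 0 0 0 0 0 0 1")

```text
clock: 4.9
ee_pos: [531.7, -319.9, 50.1]
eef_rot: [0.611, 0.792, 0.0, -0.003]
force: [-0.6, 0.2, -0.2]
finger_gap: 1.0
grip_force: 0.0
```

Call:
send_rows(deltas="0 0 0 0 0 0 -1; 0 0 0 0 0 0 -1; 0 0 0 0 0 0 -1; 0 0 0 0 0 0 -1; 0 0 0 0 0 0 -1")

```text
clock: 5.4
ee_pos: [535.5, -322.5, 56.4]
eef_rot: [0.611, 0.792, -0.0, 0.003]
force: [1.1, 0.4, 6.4]
finger_gap: 0.73
grip_force: 67.0
```

```bash
cat > tgt.py <<'E'
from fit import *
import sys
O=np.array([588.7,75.7,62]); B=binrot(.257)
def go(bx,by,bz,tilt=True):
    s=ctrl.get_state(); p=np.array(s["ee_pos"]); r=R.from_quat(s["eef_rot"])
    t=O+B.apply([bx,by,bz]); Rt=B*R.from_matrix(np.diag([1,-1,-1]))
    q=B.inv().apply(p-O)
    print("target",t.round(1),"delta",(t-p).round(1),"rotvec",np.degrees((Rt*r.inv()).as_rotvec()).round(2),"now in bin",q.round(1),"gap",round(s["finger_gap"],3),"F",np.round(s["force"],1))
if __name__=="__main__":
    for i in range(1,len(sys.argv),3): go(*map(float,sys.argv[i:i+3]))
    print("bin axes",B.as_matrix().round(3).tolist())
E
python3 tgt.py -41.5 0 180 -41.5 0 60
```

```text
target [619.5 -41.5 201.4] delta [ 84.  281.1 145.1] rotvec [27.34  7.39  0.07] now in bin [-330.8  152.7  169.5] gap 0.73 F [1.1 0.4 6.4]
target [605.2  13.   95.5] delta [ 69.7 335.6  39.1] rotvec [27.34  7.39  0.07] now in bin [-330.8  152.7  169.5] gap 0.73 F [1.1 0.4 6.4]
bin axes [[-0.224, -0.967, 0.119], [0.854, -0.254, -0.454], [0.469, 0.0, 0.883]]
```

Call:
send_rows(deltas="0 0 0.01 0 0 0 -1; 0 0 0.03 0 0 0 -1; 0 0 0.04 0 0 0 -1; 0 0 0.04 0 0 0 -1; 0 0 0.04 0 0 0 -1")

```text
clock: 5.9
ee_pos: [532.4, -319.8, 213.3]
eef_rot: [0.611, 0.792, 0.0, -0.002]
force: [0.1, -0.7, -3.7]
finger_gap: 0.733
grip_force: 66.9
```

Call:
send_rows(deltas="0 0.01 0.03 0 0 0 -1; 0.01 0.03 0.01 0 0 0 -1; 0 0.03 0 0 0 0 -1; 0 0.03 0 0 0 0 -1; 0 0.03 0 0 0 0 -1")

```text
clock: 6.4
ee_pos: [542.4, -189.0, 251.9]
eef_rot: [0.611, 0.792, -0.0, -0.001]
force: [0.0, 0.1, -3.8]
finger_gap: 0.733
grip_force: 67.2
```

Call:
send_rows(deltas="0.016 0.03 0 5.4 1.4 0 -1; 0.016 0.03 0 5.4 1.4 0 -1; 0.016 0.03 0 5.4 1.5 0 -1; 0.016 0.03 -0.01 5.4 1.5 0 -1; 0.014 0.023 -0.02 5.4 1.4 0 -1")

```text
clock: 6.9
ee_pos: [622.7, -46.3, 224.4]
eef_rot: [0.592, 0.769, 0.148, -0.191]
force: [0.9, 0.5, -4.0]
finger_gap: 0.733
grip_force: 67.3
```

Call:
send_rows(deltas="0 0 -0.01 0 0 0 -1; 0 0 0 0 0 0 -1; 0 0 0 0 0 0 -1")

```text
clock: 7.2
ee_pos: [620.9, -48.1, 212.9]
eef_rot: [0.593, 0.768, 0.146, -0.192]
force: [0.1, 0.6, -3.1]
finger_gap: 0.732
grip_force: 67.7
```

```bash
python3 tgt.py -41.5 0 150 -41.5 0 60; python3 - <<'E'
from h import *
im=ctrl.grab_frame("wrist"); cv2.imwrite("pics/w3.png",im)
im=ctrl.grab_frame("scene"); cv2.imwrite("pics/s3.png",cv2.resize(im[100:350,130:430],(720,600)))
E
```

```text
target [615.9 -27.8 175. ] delta [ -5.   20.3 -37.9] rotvec [ 0.14 -0.12  0.02] now in bin [-42.2   0.3 193.3] gap 0.732 F [ 0.1  0.6 -3.1]
target [605.2  13.   95.5] delta [ -15.8   61.2 -117.4] rotvec [ 0.14 -0.12  0.02] now in bin [-42.2   0.3 193.3] gap 0.732 F [ 0.1  0.6 -3.1]
bin axes [[-0.224, -0.967, 0.119], [0.854, -0.254, -0.454], [0.469, 0.0, 0.883]]
```

View pics/w3.png

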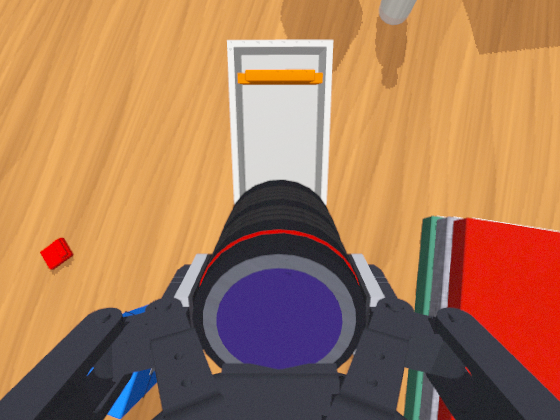

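```bash
python3 - <<'E'
from fit import *
s=ctrl.get_state(); r=R.from_quat(s["eef_rot"]); p=np.array(s["ee_pos"]); cal=cam("wrist")
for dx in(-2,0,2,4):
  for z in(56,58):
    f=lambda P: np.array([proj("wrist",p+r.apply(np.array([q[0]+dx,q[1],z-q[2]])),cal) for q in P])
    a=f(cyl(32,100)); b=f(cyl(27,0)); h=f(np.r_[cyl(27,0),cyl(27,6),cyl(32,14),cyl(32,100)])
    print(dx,z,"ring cols",a[:,0].min().round(1),a[:,0].max().round(1),"rows",a[:,1].min().round(1),a[:,1].max().round(1),"silh top",h[:,1].min().round(1))
im=cv2.imread("pics/w3.png"); print(im[170:190,279].tolist()); print(im[226:262:2,279].tolist())
print([(c,im[300,c].tolist()) for c in list(range(186,220,3))])
E
```

```text
-2 56 ring cols 192.4 364.9 rows 249.7 391.6 silh top 183.8
-2 58 ring cols 193.7 363.6 rows 247.1 387.5 silh top 183.0
0 56 ring cols 191.9 365.4 rows 244.4 387.9 silh top 180.5
0 58 ring cols 193.3 364.1 rows 241.8 383.8 silh top 179.7
2 56 ring cols 191.4 365.9 rows 238.9 384.2 silh top 177.2
2 58 ring cols 192.8 364.6 rows 236.5 380.1 silh top 176.4
4 56 ring cols 190.9 366.4 rows 233.4 380.4 silh top 173.9
4 58 ring cols 192.3 365.0 rows 231.1 376.4 silh top 173.1
[[214, 217, 219], [214, 217, 218], [215, 217, 219], [215, 218, 219], [213, 216, 217], [215, 217, 217], [216, 218, 218], [215, 218, 218], [215, 217, 216], [177, 178, 179], [61, 57, 53], [42, 35, 34], [45, 42, 44], [44, 38, 38], [44, 39, 37], [42, 40, 41], [54, 53, 55], [54, 52, 56], [52, 49, 48], [52, 45, 49]]
[[44, 39, 37], [43, 37, 33], [7, 13, 208], [13, 25, 196], [45, 40, 40], [48, 44, 42], [46, 40, 42], [43, 35, 36], [44, 37, 37], [48, 38, 40], [44, 39, 37], [43, 38, 36], [53, 43, 42], [43, 39, 35], [100, 90, 91], [123, 112, 109], [121, 109, 108], [120, 107, 104]]
[(186, [209, 199, 199]), (189, [78, 71, 74]), (192, [53, 52, 51]), (195, [38, 33, 36]), (198, [48, 41, 43]), (201, [44, 37, 42]), (204, [48, 39, 39]), (207, [120, 105, 104]), (210, [118, 106, 105]), (213, [116, 104, 103]), (216, [118, 106, 105]), (219, [124, 113, 109])]
```

Call:
send_rows(deltas="-0.003 0.011 -0.0215 0 0 0 -1; -0.003 0.011 -0.0215 0 0 0 -1; -0.003 0.0115 -0.021 0 0 0 -1; -0.0013 0.005 -0.01 0 0 0 -1; -0.0014 0.005 -0.01 0 0 0 -1")

```text
clock: 7.8
ee_pos: [610.2, -4.4, 129.5]
eef_rot: [0.593, 0.768, 0.147, -0.191]
force: [0.4, 0.1, -4.2]
finger_gap: 0.734
grip_force: 67.9
```

Call:
send_rows(deltas="-0.0013 0.005 -0.01 0 0 0 -1; -0.0014 0.0054 -0.01 0 0 0 -1; 0 0 0 0 0 0 -1; 0 0 0 0 0 0 -1")

```text
clock: 8.2
ee_pos: [607.2, 6.1, 108.8]
eef_rot: [0.593, 0.768, 0.147, -0.192]
force: [-0.1, -0.4, -3.4]
finger_gap: 0.737
grip_force: 67.9
```

```bash
python3 tgt.py -41.5 0 60  -41.5 0 57
```

```text
target [605.2  13.   95.5] delta [ -2.    6.9 -13.3] rotvec [ 0.09 -0.1   0.01] now in bin [-41.6  -0.2  75.1] gap 0.737 F [-0.1 -0.4 -3.4]
target [604.8  14.4  92.8] delta [ -2.4   8.2 -16. ] rotvec [ 0.09 -0.1   0.01] now in bin [-41.6  -0.2  75.1] gap 0.737 F [-0.1 -0.4 -3.4]
bin axes [[-0.224, -0.967, 0.119], [0.854, -0.254, -0.454], [0.469, 0.0, 0.883]]
```

Inside with no contact. Down the remaining distance until the force rises.

Call:
send_rows(deltas="-0.001 0.0035 -0.0065 0 0 0 -1; -0.001 0.0035 -0.0065 0 0 0 -1; 0 0 0 0 0 0 -1; 0 0 0 0 0 0 -1")

```text
clock: 8.6
ee_pos: [604.8, 13.4, 95.3]
eef_rot: [0.593, 0.768, 0.147, -0.192]
force: [0.5, -0.2, -3.5]
finger_gap: 0.729
grip_force: 67.9
```

Call:
send_rows(deltas="-0.0003 0.001 -0.002 0 0 0 -1; 0 0 0 0 0 0 -1; 0 0 0 0 0 0 -1")

```text
clock: 8.9
ee_pos: [604.8, 14.1, 93.8]
eef_rot: [0.593, 0.768, 0.147, -0.192]
force: [-0.1, 0.5, -3.4]
finger_gap: 0.732
grip_force: 67.9
```

```bash
python3 tgt.py -41.5 0 57
```

```text
target [604.8  14.4  92.8] delta [-0.   0.3 -1. ] rotvec [ 0.09 -0.09  0.02] now in bin [-41.3   0.   58. ] gap 0.732 F [-0.1  0.5 -3.4]
bin axes [[-0.224, -0.967, 0.119], [0.854, -0.254, -0.454], [0.469, 0.0, 0.883]]
```

Call:
send_rows(deltas="-0.0001 0.0005 -0.001 0 0 0 -1; 0 0 0 0 0 0 -1; 0 0 0 0 0 0 -1")

```text
clock: 9.2
ee_pos: [604.7, 14.7, 92.7]
eef_rot: [0.593, 0.768, 0.147, -0.192]
force: [0.9, -0.4, -3.4]
finger_gap: 0.731
grip_force: 67.9
```

Call:
send_rows(deltas="-0.0001 0.0005 -0.001 0 0 0 -1; 0 0 0 0 0 0 -1; 0 0 0 0 0 0 -1")

```text
clock: 9.5
ee_pos: [604.8, 14.8, 92.5]
eef_rot: [0.593, 0.768, 0.147, -0.192]
force: [-2.4, -1.9, 1.4]
finger_gap: 0.728
grip_force: 68.2
```

Call:
send_rows(deltas="-0.0001 0.0005 -0.001 0 0 0 -1; 0 0 0 0 0 0 -1; 0 0 0 0 0 0 -1")

```text
clock: 9.8
ee_pos: [604.9, 14.9, 92.5]
eef_rot: [0.593, 0.769, 0.146, -0.191]
force: [-3.0, -4.8, 5.5]
finger_gap: 0.732
grip_force: 68.9
```

Call:
send_rows(deltas="0.0003 -0.0013 -0.0006 0 0 0 -1; 0 0 0 0 0 0 -1; 0 0 0 0 0 0 -1")

```text
clock: 10.1
ee_pos: [605.1, 14.4, 92.3]
eef_rot: [0.593, 0.768, 0.147, -0.192]
force: [-2.5, -2.4, 6.0]
finger_gap: 0.733
grip_force: 68.5
```

Call:
send_rows(deltas="0 0 0 0 0 0 1; 0 0 0 0 0 0 1; 0 0 0 0 0 0 1; 0 0 0 0 0 0 1")

```text
clock: 10.5
ee_pos: [604.7, 14.6, 89.9]
eef_rot: [0.593, 0.768, 0.147, -0.192]
force: [-0.2, 0.6, -0.7]
finger_gap: 0.997
grip_force: 0.0
```

Call:
send_rows(deltas="0.0012 -0.0045 0.0088 0 0 0 1; 0.0024 -0.009 0.0177 0 0 0 1; 0.006 -0.023 0.044 0 0 0 1; 0.006 -0.023 0.044 0 0 0 1; 0.006 -0.023 0.044 0 0 0 1")

```text
clock: 11.0
ee_pos: [626.4, -69.0, 250.9]
eef_rot: [0.593, 0.768, 0.147, -0.192]
force: [1.1, -0.0, -0.9]
finger_gap: 1.002
grip_force: 0.0
```

```bash
cat > look.py <<'E'
from fit import *
import sys
O=np.array([588.7,75.7,62]); B=binrot(.257)
tag=sys.argv[1]; items=eval(sys.argv[2])  # list of (kind,bx)
o=[]
for n in("wrist","scene"):
    im=ctrl.grab_frame(n); cal=cam(n); cv2.imwrite(f"pics/raw_{tag}_{n}.png",im)
    c=proj(n,O+B.apply([0,0,80]),cal).round().astype(int); h=95 if n=="scene" else 140
    y0=max(0,c[1]-h); x0=max(0,c[0]-h); cr=im[y0:c[1]+h,x0:c[0]+h]; o.append(cv2.resize(cr,(390,int(390*cr.shape[0]/cr.shape[1]))))
    for k,bx in items:
        P=cyl(32,100) if k=="lens" else box(-22,22,-33,33,105,105)
        q=np.array([proj(n,O+B.apply(v+[bx,0,0]),cal) for v in P]); print(n,k,"top cols",q[:,0].min().round(),q[:,0].max().round(),"rows",q[:,1].min().round(),q[:,1].max().round())
        sc=390/cr.shape[1]; cv2.polylines(o[-1],[cv2.convexHull(np.round((q-[x0,y0])*sc).astype(np.int32))],True,(0,255,255),1)
H=max(i.shape[0] for i in o); cv2.imwrite(f"pics/{tag}.png",np.hstack([cv2.copyMakeBorder(i,0,H-i.shape[0],0,5,0) for i in o]))
E
python3 look.py l4 "[('lens',-43)]"; python3 tgt.py 0 0 200
```

```text
wrist lens top cols 240.0 309.0 rows 149.0 215.0
scene lens top cols 277.0 303.0 rows 211.0 236.0
target [612.6 -15.1 238.6] delta [-17.8  57.1 -19.5] rotvec [0.45 0.77 0.2 ] now in bin [-43.6  -2.7 245.2] gap 1.001 F [-0.4 -0.1  0.9]
bin axes [[-0.224, -0.967, 0.119], [0.854, -0.254, -0.454], [0.469, 0.0, 0.883]]
```

View pics/l4.png

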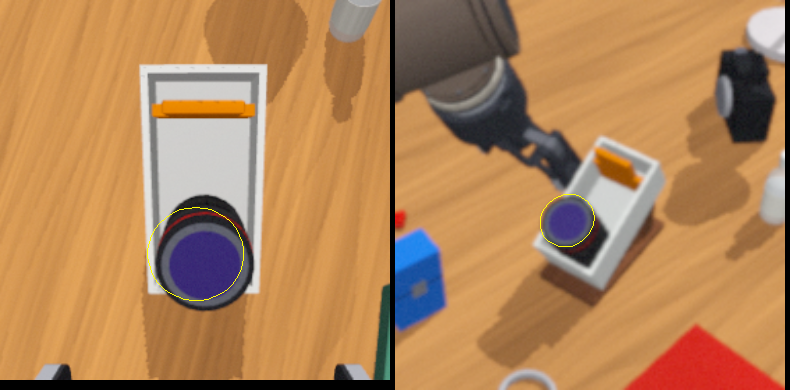

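Call:
send_rows(deltas="-0.02 -0.015 0.01 -5.4 -1.43 0 1; -0.02 -0.015 0 -5.4 -1.43 0 1; -0.02 -0.015 0 -5.4 -1.43 0 1; -0.02 -0.015 0 -5.4 -1.43 0 1; -0.02 -0.015 0 -5.4 -1.43 0 1")

```text
clock: 11.6
ee_pos: [525.7, -143.8, 259.3]
eef_rot: [0.611, 0.792, -0.001, 0.002]
force: [0.3, 0.7, -0.7]
finger_gap: 0.999
grip_force: 0.0
```

Call:
send_rows(deltas="0 0 0 0 0 8.2 1; 0 0 0 0 0 8.2 1; 0 0 0 0 0 8.2 1; 0 0 0 0 0 8.2 1; 0 0 0 0 0 8.2 1")

```text
clock: 12.1
ee_pos: [526.2, -143.1, 258.8]
eef_rot: [0.292, 0.956, -0.0, -0.0]
force: [-0.2, -0.8, -0.8]
finger_gap: 0.998
grip_force: 0.0
```

Call:
send_rows(deltas="0 0 0 0 0 8.2 1; 0 0 0 0 0 8.2 1; 0 0 0 0 0 8.2 1; 0 0 0 0 0 8 1; 0 0 0 0 0 0 1")

```text
clock: 12.6
ee_pos: [526.3, -143.1, 258.8]
eef_rot: [0.015, 1.0, -0.0, -0.0]
force: [-0.6, -0.2, -1.4]
finger_gap: 1.0
grip_force: 0.0
```

Call:
send_rows(deltas="0 0 0 0 0 0 1; 0 0 0 0 0 0 1")

```text
clock: 12.8
ee_pos: [526.3, -143.1, 258.6]
eef_rot: [0.016, 1.0, -0.0, -0.0]
force: [0.4, 0.6, 0.8]
finger_gap: 1.0
grip_force: 0.0
```

```bash
cat > cg.py <<'E'
from fit import *
s=ctrl.get_state(); p=np.array(s["ee_pos"]); r=R.from_quat(s["eef_rot"])
Rt=R.from_matrix(np.array([[-1,0,0],[0,1,0],[0,0,-1]])) # tool y = world y, x=-x
Rt=R.from_euler('z',-.02)*Rt
print(p.round(1),"delta",(np.array([511.5,-164.5,58])-p).round(1),np.degrees((Rt*r.inv()).as_rotvec()).round(2),s["qpos"].__repr__())
E
python3 cg.py
```

```text
[ 526.3 -143.1  258.6] delta [ -14.8  -21.4 -200.6] [ 0.04 -0.01  0.7 ] array([-4.51147312e-01, -2.11692575e-02,  1.86691027e+00, -8.17718288e-04,
        1.29574683e+00, -1.98946255e+00])
```

```bash
python3 m3.py w5 2>&1 | grep case
```

```text
case [259. 156.]
case (array([ 5.12181728e+02, -1.65240407e+02, -4.10861938e-02]), np.float64(0.04050837630832138))
```

Call:
send_rows(deltas="-0.0148 -0.0214 -0.02 0 0 0.3 1; 0 0 -0.04 0 0 0 1; 0 0 -0.04 0 0 0 1; 0 0 0 0 0 0 1; 0 0 0 0 0 0 1")

```text
clock: 13.35
ee_pos: [511.5, -164.4, 158.7]
eef_rot: [0.013, 1.0, -0.0, -0.001]
force: [0.4, -0.8, 1.0]
finger_gap: 1.002
grip_force: 0.0
```

Call:
send_rows(deltas="0.0005 -0.0005 -0.03 0 0 -0.5 1; 0 0 -0.03 0 0 0 1; 0 0 -0.03 0 0 0 1; 0 0 -0.0107 0 0 0 1; 0 0 0 0 0 0 1")

```text
clock: 13.85
ee_pos: [512.5, -165.1, 58.5]
eef_rot: [0.017, 1.0, -0.0, -0.0]
force: [0.1, -0.6, -1.2]
finger_gap: 0.999
grip_force: 0.0
```

Call:
send_rows(deltas="0 0 0 0 0 0 1; 0 0 0 0 0 0 -1; 0 0 0 0 0 0 -1; 0 0 0 0 0 0 -1; 0 0 0 0 0 0 -1")

```text
clock: 14.35
ee_pos: [513.8, -165.7, 60.4]
eef_rot: [0.017, 1.0, -0.001, 0.002]
force: [0.5, 1.0, 6.4]
finger_gap: 0.765
grip_force: 67.2
```

Call:
send_rows(deltas="0 0 0 0 0 0 -1; 0 0 0 0 0 0 -1")

```text
clock: 14.55
ee_pos: [513.8, -165.7, 60.4]
eef_rot: [0.017, 1.0, -0.001, 0.002]
force: [0.6, 2.2, 6.0]
finger_gap: 0.768
grip_force: 67.2
```

Call:
send_rows(deltas="0 0 0.01 0 0 0 -1; 0 0 0.03 0 0 0 -1; 0 0 0.045 0 0 0 -1; 0 0 0.045 0 0 0 -1; 0 0 0.045 0 0 0 -1")

```text
clock: 15.05
ee_pos: [511.1, -164.6, 234.3]
eef_rot: [0.017, 1.0, -0.0, -0.001]
force: [0.7, -0.6, -2.4]
finger_gap: 0.764
grip_force: 67.2
```

Call:
send_rows(deltas="0.01 0.01 0.01 0 0 -8.15 -1; 0.01 0.01 0 0 0 -8.15 -1; 0.01 0.01 0 0 0 -8.15 -1; 0.01 0.01 0 0 0 -8.15 -1; 0.01 0.01 0 0 0 -8.15 -1")

```text
clock: 15.55
ee_pos: [561.7, -114.4, 242.6]
eef_rot: [0.367, 0.93, -0.0, -0.001]
force: [0.4, -0.1, -2.5]
finger_gap: 0.766
grip_force: 67.1
```

Call:
send_rows(deltas="0.01 0.01 0 0 0 -8.15 -1; 0.01 0.01 0 0 0 -8.15 -1; 0.01 0.01 0 0 0 -8.15 -1; 0.01 0.01 0 0 0 -8.15 -1; 0 0 0 0 0 0 -1")

```text
clock: 16.05
ee_pos: [602.1, -73.9, 242.5]
eef_rot: [0.61, 0.792, -0.0, -0.001]
force: [0.9, -0.4, -3.4]
finger_gap: 0.765
grip_force: 67.3
```

Call:
send_rows(deltas="0.001 0.014 0 5.4 1.43 0 -1; 0.001 0.014 0 5.4 1.43 0 -1; 0.001 0.014 0 5.4 1.43 0 -1; 0.001 0.014 0 5.4 1.43 0 -1; 0.001 0.014 0 5.4 1.43 0 -1")

```text
clock: 16.55
ee_pos: [606.6, -5.4, 243.2]
eef_rot: [0.591, 0.769, 0.148, -0.192]
force: [0.4, 0.9, -2.9]
finger_gap: 0.767
grip_force: 67.4
```

Call:
send_rows(deltas="0 0 0 0 0 0 -1; 0 0 0 0 0 0 -1; 0 0 0 0 0 0 -1")

```text
clock: 16.85
ee_pos: [606.9, -5.4, 243.3]
eef_rot: [0.592, 0.769, 0.146, -0.191]
force: [-0.0, -0.5, -3.1]
finger_gap: 0.767
grip_force: 67.4
```

```bash
python3 tgt.py 12 0 190
```

```text
target [ 6.087e+02 -3.000e-01  2.354e+02] delta [ 1.8  5.1 -7.9] rotvec [ 0.19  0.   -0.08] now in bin [ 11.8   3.  199.1] gap 0.767 F [-0.  -0.5 -3.1]
bin axes [[-0.224, -0.967, 0.119], [0.854, -0.254, -0.454], [0.469, 0.0, 0.883]]
```

Call:
send_rows(deltas="0.0018 0.0051 -0.0079 0 0 0 -1; 0 0 0 0 0 0 -1; 0 0 0 0 0 0 -1")

```text
clock: 17.15
ee_pos: [608.5, 0.5, 234.6]
eef_rot: [0.592, 0.769, 0.146, -0.192]
force: [0.6, 0.3, -0.3]
finger_gap: 0.768
grip_force: 67.4
```

```bash
python3 tgt.py 12 0 140; cat > m6.py <<'E'
from fit import *
n="wrist"; s=ctrl.get_state(); r=R.from_quat(s["eef_rot"]); p=np.array(s["ee_pos"])
im=ctrl.grab_frame(n); cal=cam(n); O=np.array([588.7,75.7,62]); B=binrot(.257)
def mod(q,dz=60.4): return p+r.apply(R.from_euler('yz',[q[2],q[1]]).apply(box(-22,22,-33,33,0,105)*[1,1,-1]+[0,0,-25])+[q[0],0,dz+25])
b,g,rr=[im[:,:,i].astype(int) for i in range(3)]; m=biggest((b>rr+40)&(b>g+30),proj(n,p+r.apply([0,0,0]),cal))
# compare far (upper) silhouette only: rows above the finger zone
y,x=np.nonzero(m); top=y.min(); print("mask rows",top,y.max(),"cols",x.min(),x.max())
for q in((-2,0,0),(0,0,0),(2,0,0),(4,0,0),(2,.03,0),(2,0,.03)):
    P=mod(q); u=np.array([proj(n,v,cal) for v in P]); print(q,"far bottom corners",u[[4,6]].round(1).tolist(),"far top corners",u[[5,7]].round(1).tolist())
o=im.copy()
P=np.array([proj(n,v,cal) for v in mod((2,0,0))])
for i,j in((4,6),(5,7),(4,5),(6,7),(1,3),(1,5),(3,7)): cv2.line(o,tuple(P[i].round().astype(int)),tuple(P[j].round().astype(int)),(0,255,255),1)
cv2.imwrite("pics/w6.png",cv2.resize(o[:, 100:460],(684,798))[:600])
E
python3 m6.py
```

```text
target [602.7  22.4 191.2] delta [ -5.8  21.9 -43.3] rotvec [ 0.09 -0.12 -0.08] now in bin [ 1.240e+01 -1.000e-01  1.889e+02] gap 0.768 F [ 0.6  0.3 -0.3]
bin axes [[-0.224, -0.967, 0.119], [0.854, -0.254, -0.454], [0.469, 0.0, 0.883]]
mask rows 185 366 cols 186 374
(-2, 0, 0) far bottom corners [[227.9, 191.2], [328.7, 191.0]] far top corners [[183.8, 275.7], [372.8, 275.4]]
(0, 0, 0) far bottom corners [[227.8, 188.2], [328.8, 188.1]] far top corners [[183.2, 270.7], [373.4, 270.4]]
(2, 0, 0) far bottom corners [[227.6, 185.3], [329.0, 185.1]] far top corners [[182.7, 265.6], [373.9, 265.3]]
(4, 0, 0) far bottom corners [[227.5, 182.3], [329.1, 182.1]] far top corners [[182.1, 260.4], [374.5, 260.1]]
(2, 0.03, 0) far bottom corners [[228.6, 183.8], [329.9, 186.6]] far top corners [[184.4, 263.1], [375.5, 267.8]]
(2, 0, 0.03) far bottom corners [[227.5, 186.6], [329.1, 186.5]] far top corners [[183.3, 276.4], [373.3, 276.1]]
```

View pics/w6.png

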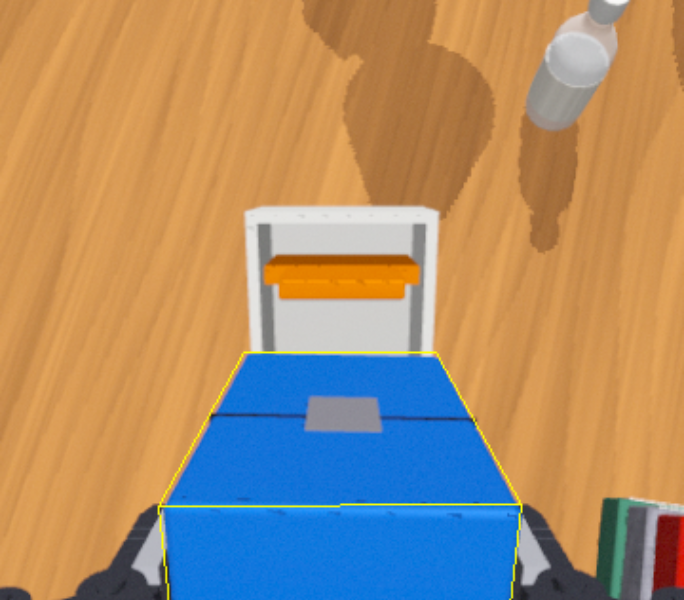

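Call:
send_rows(deltas="-0.0025 0.0094 -0.019 0 0 0 -1; -0.0025 0.0095 -0.019 0 0 0 -1; -0.0025 0.0095 -0.019 0 0 0 -1; -0.0012 0.0046 -0.0088 0 0 0 -1; -0.0012 0.0045 -0.0088 0 0 0 -1")

```text
clock: 17.7
ee_pos: [599.0, 37.8, 160.1]
eef_rot: [0.592, 0.769, 0.147, -0.192]
force: [0.6, 0.3, -1.6]
finger_gap: 0.766
grip_force: 67.4
```

Call:
send_rows(deltas="-0.0012 0.0045 -0.0088 0 0 0 -1; -0.0012 0.0045 -0.0088 0 0 0 -1; -0.0012 0.0045 -0.0088 0 0 0 -1; 0 0 0 0 0 0 -1; 0 0 0 0 0 0 -1")

```text
clock: 18.2
ee_pos: [595.4, 51.1, 133.9]
eef_rot: [0.593, 0.768, 0.147, -0.192]
force: [-0.6, 0.1, -2.6]
finger_gap: 0.765
grip_force: 67.4
```

```bash
python3 tgt.py 12 0 62
```

```text
target [593.4  57.8 122.4] delta [ -2.    6.7 -11.6] rotvec [ 0.07 -0.09 -0.03] now in bin [11.3 -0.2 75.5] gap 0.765 F [-0.6  0.1 -2.6]
bin axes [[-0.224, -0.967, 0.119], [0.854, -0.254, -0.454], [0.469, 0.0, 0.883]]
```

Call:
send_rows(deltas="-0.0008 0.003 -0.006 0 0 0 -1; -0.0008 0.003 -0.006 0 0 0 -1; 0 0 0 0 0 0 -1; 0 0 0 0 0 0 -1")

```text
clock: 18.6
ee_pos: [593.6, 57.2, 121.8]
eef_rot: [0.593, 0.768, 0.147, -0.192]
force: [-0.8, -0.1, -2.2]
finger_gap: 0.762
grip_force: 67.7
```

Call:
send_rows(deltas="-0.0001 0.0005 -0.001 0 0 0 -1; 0 0 0 0 0 0 -1; 0 0 0 0 0 0 -1")

```text
clock: 18.9
ee_pos: [593.7, 57.5, 121.1]
eef_rot: [0.593, 0.768, 0.147, -0.192]
force: [0.2, -0.8, -3.2]
finger_gap: 0.765
grip_force: 67.6
```

Call:
send_rows(deltas="-0.0001 0.0005 -0.001 0 0 0 -1; 0 0 0 0 0 0 -1; 0 0 0 0 0 0 -1")

```text
clock: 19.2
ee_pos: [593.9, 57.7, 120.8]
eef_rot: [0.593, 0.769, 0.147, -0.191]
force: [-0.5, -2.8, 1.7]
finger_gap: 0.762
grip_force: 67.5
```

```bash
python3 tgt.py 12 0 60
```

```text
target [593.2  58.7 120.6] delta [-0.7  1.  -0.1] rotvec [ 0.1  -0.04 -0.04] now in bin [11.1 -0.4 60.7] gap 0.762 F [-0.5 -2.8  1.7]
bin axes [[-0.224, -0.967, 0.119], [0.854, -0.254, -0.454], [0.469, 0.0, 0.883]]
```

Call:
send_rows(deltas="0 0 0 0 0 0 1; 0 0 0 0 0 0 1; 0 0 0 0 0 0 1; 0 0 0 0 0 0 1")

```text
clock: 19.6
ee_pos: [593.6, 58.3, 120.0]
eef_rot: [0.593, 0.768, 0.147, -0.192]
force: [1.0, -0.4, 0.4]
finger_gap: 1.003
grip_force: 0.0
```

Call:
send_rows(deltas="0.0012 -0.0045 0.0088 0 0 0 1; 0.0024 -0.009 0.0177 0 0 0 1; 0.004 -0.0154 0.03 0 0 0 1; 0.004 -0.0154 0.03 0 0 0 1; 0 0 0 0 0 0 -1")

```text
clock: 20.1
ee_pos: [608.6, 11.3, 212.7]
eef_rot: [0.593, 0.769, 0.149, -0.186]
force: [0.0, -0.5, 0.5]
finger_gap: 0.859
grip_force: 0.0
```

Call:
send_rows(deltas="-0.005 0.019 0.0105 0 0 0 -1; -0.005 0.019 0.0105 0 0 0 -1; -0.005 0.019 0.0105 0 0 0 -1; 0 0 0 0 0 0 -1; 0 0 0 0 0 0 -1")

```text
clock: 20.6
ee_pos: [589.4, 72.3, 237.9]
eef_rot: [0.592, 0.769, 0.146, -0.192]
force: [-0.4, 0.9, 0.4]
finger_gap: 0.009
grip_force: 0.0
```

```bash
python3 tgt.py 80 0 100 80 0 68; python3 look.py l7 "[('lens',-43),('case',12)]"
```

```text
target [582.7  98.6 187.9] delta [ -6.8  26.3 -50. ] rotvec [ 0.1  -0.09 -0.16] now in bin [ 79.5   0.2 156.9] gap 0.009 F [-0.4  0.9  0.4]
target [578.9 113.1 159.6] delta [-10.6  40.9 -78.3] rotvec [ 0.1  -0.09 -0.16] now in bin [ 79.5   0.2 156.9] gap 0.009 F [-0.4  0.9  0.4]
bin axes [[-0.224, -0.967, 0.119], [0.854, -0.254, -0.454], [0.469, 0.0, 0.883]]
wrist lens top cols 239.0 320.0 rows 332.0 395.0
wrist case top cols 232.0 327.0 rows 284.0 336.0
scene lens top cols 277.0 303.0 rows 211.0 236.0
scene case top cols 285.0 317.0 rows 190.0 216.0
```

View pics/l7.png

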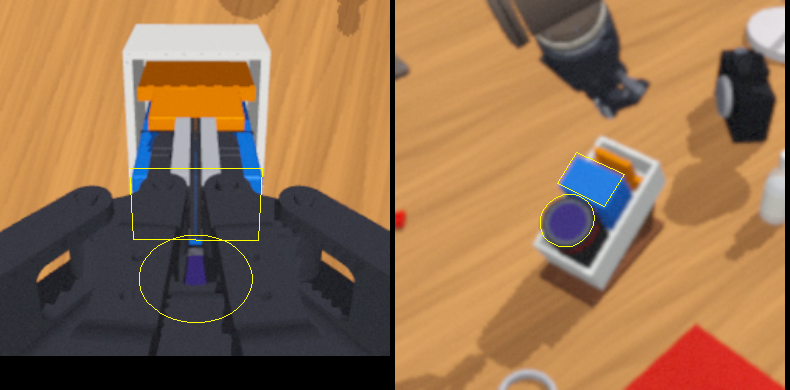

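Call:
send_rows(deltas="-0.0035 0.0134 -0.026 0 0 0 -1; -0.0035 0.0135 -0.026 0 0 0 -1; -0.0033 0.0126 -0.0248 0 0 0 -1; 0 0 0 0 0 0 -1; 0 0 0 0 0 0 -1")

```text
clock: 21.2
ee_pos: [579.7, 110.0, 160.8]
eef_rot: [0.593, 0.768, 0.146, -0.192]
force: [-0.5, -0.2, 0.8]
finger_gap: -0.004
grip_force: 0.0
```

Call:
send_rows(deltas="0.0011 -0.0043 -0.0023 0 0 0 -1; 0.0007 -0.0026 -0.0014 0 0 0 -1; 0 0 0 0 0 0 -1; 0 0 0 0 0 0 -1")

```text
clock: 21.6
ee_pos: [582.2, 102.8, 158.2]
eef_rot: [0.593, 0.768, 0.147, -0.191]
force: [-0.5, 0.8, 0.3]
finger_gap: -0.0
grip_force: 0.0
```

```bash
python3 tgt.py 70 0 70
```

```text
target [581.3 103.7 156.7] delta [-0.8  0.9 -1.5] rotvec [ 0.09 -0.01  0.01] now in bin [69.8 -0.6 71.8] gap -0.0 F [-0.5  0.8  0.3]
bin axes [[-0.224, -0.967, 0.119], [0.854, -0.254, -0.454], [0.469, 0.0, 0.883]]
```

Now push slowly along −bin x, 2 mm per row-pair.

Call:
send_rows(deltas="0.0004 -0.0017 -0.0009 0 0 0 -1; 0 0 0 0 0 0 -1; 0.0005 -0.0017 -0.001 0 0 0 -1; 0 0 0 0 0 0 -1")

```text
clock: 22.0
ee_pos: [582.6, 100.0, 155.7]
eef_rot: [0.593, 0.768, 0.147, -0.192]
force: [0.4, 0.9, -0.2]
finger_gap: 0.002
grip_force: 0.3
```

Call:
send_rows(deltas="0.0004 -0.0017 -0.0009 0 0 0 -1; 0 0 0 0 0 0 -1; 0.0005 -0.0017 -0.001 0 0 0 -1; 0 0 0 0 0 0 -1")

```text
clock: 22.4
ee_pos: [583.5, 96.6, 153.8]
eef_rot: [0.593, 0.768, 0.147, -0.192]
force: [-1.0, 2.4, 2.4]
finger_gap: -0.001
grip_force: 1.1
```

Call:
send_rows(deltas="0.0004 -0.0017 -0.0009 0 0 0 -1; 0 0 0 0 0 0 -1; 0.0005 -0.0017 -0.001 0 0 0 -1; 0 0 0 0 0 0 -1")

```text
clock: 22.8
ee_pos: [584.5, 92.9, 151.7]
eef_rot: [0.593, 0.768, 0.147, -0.192]
force: [-0.0, 2.1, 2.0]
finger_gap: -0.003
grip_force: 1.0
```

```bash
python3 tgt.py 52 0 70
```

```text
target [585.4  88.3 148.2] delta [ 0.9 -4.6 -3.5] rotvec [ 0.1  -0.07 -0.02] now in bin [57.8 -0.3 70.9] gap -0.003 F [-0.   2.1  2. ]
bin axes [[-0.224, -0.967, 0.119], [0.854, -0.254, -0.454], [0.469, 0.0, 0.883]]
```

Call:
send_rows(deltas="0.0004 -0.0017 -0.0009 0 0 0 -1; 0 0 0 0 0 0 -1; 0.0005 -0.0017 -0.001 0 0 0 -1; 0 0 0 0 0 0 -1")

```text
clock: 23.2
ee_pos: [585.4, 89.5, 149.9]
eef_rot: [0.593, 0.768, 0.147, -0.192]
force: [-1.2, 1.0, 1.5]
finger_gap: -0.004
grip_force: 0.9
```

Call:
send_rows(deltas="0.0002 -0.0009 -0.0005 0 0 0 -1; 0 0 0 0 0 0 -1; 0.0002 -0.0009 -0.0005 0 0 0 -1; 0 0 0 0 0 0 -1")

```text
clock: 23.6
ee_pos: [585.7, 88.1, 149.1]
eef_rot: [0.593, 0.768, 0.147, -0.192]
force: [-0.9, 1.8, 2.5]
finger_gap: -0.002
grip_force: 1.6
```

Call:
send_rows(deltas="0.0002 -0.0009 -0.0005 0 0 0 -1; 0 0 0 0 0 0 -1; 0 0 0 0 0 0 -1")

```text
clock: 23.9
ee_pos: [585.7, 88.0, 149.0]
eef_rot: [0.592, 0.768, 0.147, -0.193]
force: [-0.7, 4.9, 5.8]
finger_gap: 0.001
grip_force: 3.4
```

```bash
python3 tgt.py 47 0 70
```

```text
target [586.5  84.1 145.9] delta [ 0.8 -4.  -3.2] rotvec [-0.05 -0.1  -0.05] now in bin [52.  -0.3 70.9] gap 0.001 F [-0.7  4.9  5.8]
bin axes [[-0.224, -0.967, 0.119], [0.854, -0.254, -0.454], [0.469, 0.0, 0.883]]
```

Call:
send_rows(deltas="0.0002 -0.0009 -0.0005 0 0 0 -1; 0 0 0 0 0 0 -1; 0 0 0 0 0 0 -1")

```text
clock: 24.2
ee_pos: [585.8, 87.9, 149.0]
eef_rot: [0.592, 0.768, 0.148, -0.193]
force: [-1.2, 6.2, 6.4]
finger_gap: 0.003
grip_force: 4.6
```

Call:
send_rows(deltas="-0.001 0.0034 0.0019 0 0 0 -1; -0.0018 0.0068 0.0038 0 0 0 -1; -0.0023 0.0085 0.0047 0 0 0 -1; 0 0 0 0 0 0 -1")

```text
clock: 24.6
ee_pos: [580.9, 105.6, 158.8]
eef_rot: [0.592, 0.769, 0.147, -0.191]
force: [0.5, -0.1, -0.7]
finger_gap: -0.0
grip_force: 0.0
```

Call:
send_rows(deltas="0.0036 -0.0136 0.0265 0 0 0 -1; 0.0036 -0.0136 0.0265 0 0 0 -1; 0.0036 -0.0136 0.0265 0 0 0 -1; 0.0036 -0.0136 0.0265 0 0 0 -1; 0 0 0 0 0 0 -1")

```text
clock: 25.1
ee_pos: [597.8, 48.5, 269.0]
eef_rot: [0.593, 0.769, 0.148, -0.187]
force: [0.4, -0.1, 1.0]
finger_gap: 0.003
grip_force: 0.0
```

Call:
send_rows(deltas="0 0 0 0 0 0 -1; 0 0 0 0 0 0 -1")

```text
clock: 25.3
ee_pos: [594.4, 51.0, 262.4]
eef_rot: [0.593, 0.768, 0.146, -0.193]
force: [-0.4, 0.8, -0.2]
finger_gap: 0.001
grip_force: 0.0
```

```bash
python3 look.py l8 "[('lens',-43),('case',11)]"|grep xx; python3 tgt.py 60 0 150
```

```text
target [593.1  58.8 222.6] delta [ -1.3   7.7 -39.7] rotvec [ 0.04 -0.27 -0.06] now in bin [ 71.8   0.7 188.7] gap -0.001 F [-1.2  0.   0.8]
bin axes [[-0.224, -0.967, 0.119], [0.854, -0.254, -0.454], [0.469, 0.0, 0.883]]
```

View pics/l8.png

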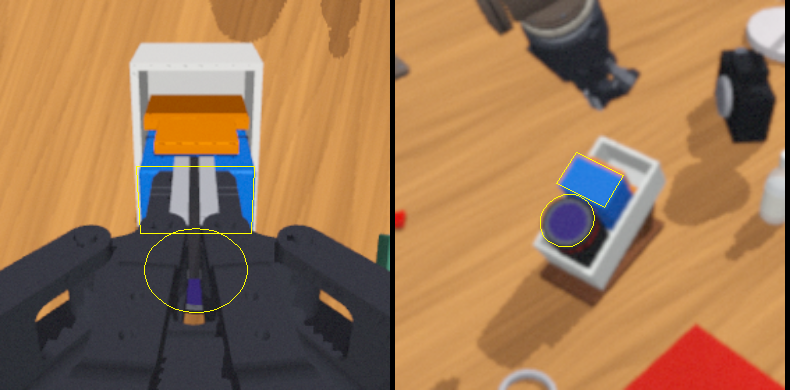

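Both pieces sit square where the model predicts, with the divider against the case. The arm is clear of everything, so I'm handing in.

```bash
python3 -c "
from plant import ctrl
print(ctrl.finish_job())"
```

```text
the job is handed in; nothing more can be done
None
```

The lens (mount down) and the filter case stand square in the bin. The divider is slid against them by about 18 mm, estimated from the arm's position, with under 10 N at the stop. The arm is clear, and I handed the job in at about 25 s; the hand-in returned no verdict.

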